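Crank on the hand chopper

ROBOT

A 7-joint arm with a two-finger parallel gripper is mounted at the origin on the work surface. World frame = base frame: x ahead of the robot, y to its left, z up, the work surface at z = 0. Lengths are in m, angles in rad, forces in N, time in s.
With the tool pointing down it reaches from about 0.4 to 0.875 m from the base axis. Payload 19.3 kg.
Tool frame: the origin (TCP) lies between the finger pads; the fingertips stand 17 mm ahead of it and the grasp point (between the pads) lies 2 mm behind it (bot.tips_ahead is the z of the fingertips in the tool frame, in m); z points along the fingers, y is the direction in which the jaws open and shut (so a half turn about z gives the same grasp; the last joint's range is limited). The gripper opens to 85 mm and grips with 20 to 120 N. Pads are 22 mm wide; open, the fingers measure 114 mm over their backs; the gripper's body (76 mm by 85 mm) begins 54 mm behind the grasp point. The pads swing forward as they close: fully open they stand 13 mm farther back than shut.
Start: joints at [1.161, 0.521, -0.036, 1.599, 0.021, 1.021, -0.113], TCP at [0.208, -0.589, 0.248] pointing down, gripper open.
Joint ranges: [-2.91, 2.91], [-0.3, 2.13], [-1.5, 1.42], [0.17, 2.43], [-1.26, 4.41], [0.16, 1.93], [-2.52, 2.52]. Speed limits (rad/s): [1.89, 1.89, 2.39, 2.39, 3.01, 3.01, 3.01].

INTERFACE

Orientations are given as [roll, pitch, yaw] about the fixed x, y, z axes, in that order (R = Rz(yaw) Ry(pitch) Rx(roll)).
In Python, from workcell import telemetry, cams, job, bot gives the robot as it stands.
- The arm moves only by the tool arm_command, never from a script. Its argument "deltas" is a list of rows, each a list of 7 numbers: the opening, from -1 (shut) to 1 (fully open), so that 0 is half open, then the shift along the tool's x, y, z normalised to -1 to 1, where 1 is 150 mm, then the turn, a rotation vector about the tool's x, y, z normalised to -1 to 1, where 1 is 45 degrees. In form: [[hand, tx, ty, tz, rx, ry, rz], ...]. A call has 1 to 8 rows; each row is the pose to reach, as a shift and turn from the pose commanded when the call began, along the tool's axes at that moment; what a row does not reach only later rows make up. A row lasts 1/8 s, in which the tool goes at most 62.5 mm and 10.7 degrees, less where a joint would pass 70% of its speed; a pose out of reach is approached as far as the arm can. A call with a number of a shift or a turn outside -1 to 1 is refused whole. A call with a gripper value outside its range is refused whole. The fingers move at their own pace and stop on an object; "newtons" is the grip in N (left out, the last holds). Time passes only in rows, so rows that repeat a pose let the fingers close. It gives the time, the measured TCP pose, the force and the opening at its end, in the units of the state.
- telemetry.observe(): the state, without advancing time (a new reading comes with each control period).
- cams.grab_frame(name): name is "scene" or "top"; returns the picture (400x640x3 uint8, blue, green, red); there is no depth.
- cams.get_calibration(name): a dict with "fx", "fy", "cx", "cy" (pixels), "k1" (the pictures are not rectified: a ray, as slopes to the right and down, at radius r is drawn at 1 + k1 r^2 times it, then the intrinsics apply), "R" (3x3) and "t" (3): a world point X has camera coordinates R X + t. Camera axes: x right, y down, z forward; pixel columns grow to the right and rows downward; lengths in m; the calibration is good to about 2 mm. A picture is of the moment at which its call begins. get_calibration takes no time and is no camera call.
- job.job_done(): hands the job in, once; it reports no verdict.
The state is a dict: "clock": time; "qpos": joint angles; "qd": joint speeds; "joint_efforts": joint torques, N m; "position": TCP position; "tool_rot": TCP orientation; "force": force on the tool from outside, world axes, zero at the start; "moment": the same for the moment, N m; "grip_width": finger opening in m.
Only numpy, scipy, OpenCV 4.12 (cv2) and the standard library are available. Lean on these libraries where they do the work, as an engineer would, in place of code of your own. Each camera call takes 0.05 s, during which the arm holds its last target.

TASK

Two loose cranks lie on the chopping boards. Fit the larger one, which belongs to the hand chopper, down onto the square shaft on the chopper's lid until it sits fully home, wind it clockwise (seen from above) until the shaft has made one full turn or a little more, then let go and leave the crank sitting on the shaft.

Things in the scene. Friction and masses are not known exactly. Their poses are not given: they have to be found in the camera images.
- crank_knob (a point): Centre of the larger crank's upright black knob (24 mm across, 46 mm tall, revolves on its pin with slight friction), 37 mm above the crank's underside. Knob stands on one end of a flat steel arm 20 mm wide, 12 mm thick. x points along the arm to the socket (turns with the arm), z up. Crank 0.11 kg, flat on an 18 mm thick board, knob up. The other crank (knob 16 mm across) is too small.
- crank_socket (a point): Centre of the square hole through the larger crank's hub, at underside level. Hub: steel block 40 x 40 mm, 16 mm tall; hole 23.5 mm square, right through, sides along the point's x and y. x points along the arm away from the knob, so the knob's axis is at x = -60 mm; z up.
- shaft (a point): Foot of the square shaft, on its axis, at the top of the 42 mm collar the hub sits on, 125 mm above the counter; lid (144 mm across) 8 mm lower. Shaft 20 mm square, sides along the point's x, y (turning with it), straight for 14 mm, then tapering in 12 mm to 6 mm. Crank fits in any quarter-turn position, goes on some 8 mm off or 10 degrees askew, has 10 degrees of play either way.
- drive (a joint): Turn of the chopper's square shaft in rad: 0 at the start, growing as it is wound clockwise seen from above; 6.28 is one full turn. It turns stiffly (0.08 N m of friction, no spring) and stays where it is left.

How it is judged:
On the way, in this order (a step that is already met when the one before it is completed fails the run):
1. the larger crank is fitted fully home on the square shaft (horizontal distance between crank_socket and shaft below 0.006 m and z of crank_socket in the frame of shaft below 0.005 m and angle between crank_socket's own z axis and vertical below 0.14 rad), for 0.2 s.
2. with the crank home, the shaft has been wound clockwise one full turn (less at most the play: 5.8 rad) (all of step 1 and value of joint drive above 5.8 rad), for 0.1 s.
At the end, for the whole second after the job is handed in: The larger crank sits on the square shaft (underside within 5 mm of the collar, centred within 6 mm, tilted less than 8 degrees), the shaft has been wound clockwise a full turn or more (at least 5.8 rad from its start) and is at rest (all of step 2 and velocity of joint drive between -0.1 and 0.1 rad/s); the robot touches nothing.
It also fails if it takes over 61 s, if anything falls off the work surface, if the arm or the gripper's body presses on something with over 40 N, if the wrist force passes 120 N, or if a joint passes its speed limit or range.

## Working session

There is one attempt and no reset: what is moved stays moved. The work goes in short steps, Python scripts to look and compute and a tool call to move; the robot and the scene stay as the last step left them, time stands still between calls to the robot, and variables do not carry over. Pictures are saved under pics/ and viewed, and the job is handed in when it is done.

Besides the shell and the picture viewer there is one more tool, called after "Call:" in YAML: its name, and indented under it one key for each argument. arm_command: Moves the arm, as the interface text tells. Its arguments: {"type":"object","properties":{"deltas":{"type":"array","items":{"type":"array","items":{"type":"number"}}},"newtons":{"type":"number"}},"required":["deltas"]}

```bash
mkdir -p pics; ls; python3 - <<'E'
from workcell import telemetry,cams,job,bot
import cv2
s=telemetry.observe();print(s, bot.tips_ahead)
for n in("scene","top"):
    cv2.imwrite(f"pics/{n}0.png",cams.grab_frame(n)); print(cams.get_calibration(n))
E
```

```text
pics
{'clock': 0.0, 'qpos': array([ 1.16078251,  0.52198273, -0.0363497 ,  1.59999219,  0.02121755,
        1.02112418, -0.1127876 ]), 'qd': array([ 1.35709165e-04,  2.47926984e-03, -3.54985844e-04,  6.89458695e-04,
        4.48772360e-04, -2.88029551e-04,  8.93473107e-05]), 'joint_efforts': array([-2.11150007e-03, -9.27106762e+01,  1.98023379e+00, -3.69931769e+01,
        1.79767970e-02,  8.15098087e-03,  3.36786240e-05]), 'position': array([ 0.20818758, -0.58896973,  0.24775064]), 'tool_rot': array([-3.14047504e+00,  8.46840144e-05,  3.39844510e-01]), 'force': array([0.65780811, 0.15272204, 0.5778916 ]), 'moment': array([-0.07036753, -0.03372133, -0.01928184]), 'grip_width': 0.08533551010020705} 0.017
{'fx': 498.1901316618109, 'fy': 498.1901316618109, 'cx': 319.0146677185393, 'cy': 198.6017839132577, 'k1': 0.0008289033192913716, 'R': array([[ 0.28893036,  0.9573331 , -0.00570853],
       [ 0.71009979, -0.2183051 , -0.66940359],
       [-0.64208842,  0.18935739, -0.742877  ]]), 't': array([-0.13610073, -0.30143874,  1.5397383 ])}
{'fx': 392.2113463634746, 'fy': 392.2113463634746, 'cx': 324.4429036394809, 'cy': 198.54396159305026, 'k1': 0.009938035517850191, 'R': array([[ 0.0250307 , -0.99959237,  0.01373184],
       [-0.99649045, -0.02604586, -0.07955119],
       [ 0.07987642, -0.01169242, -0.9967362 ]]), 't': array([-0.0393142 ,  0.54396895,  0.85519901])}
```

View pics/scene0.png

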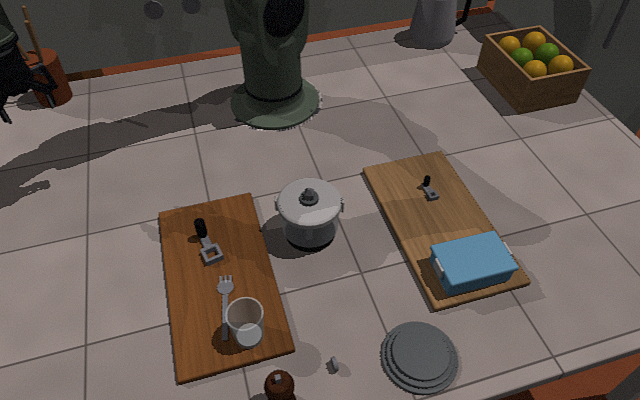

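View pics/top0.png

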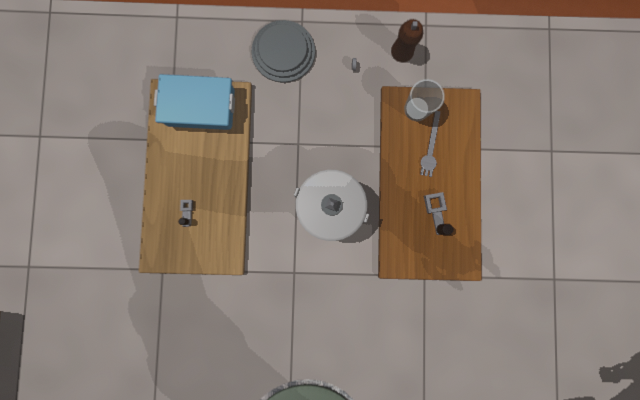

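The larger crank is on the right-hand board: in the top view its hub is at about (436,203) and its knob at (445,229). The chopper shaft is at about (332,204). I'll zoom in on both.

```bash
cat > h.py <<'E'
import numpy as np,cv2
from workcell import telemetry,cams,job,bot
def px(n,P):
    c=cams.get_calibration(n);X=np.array(c['R'])@np.array(P,float)+c['t'];u=X[:2]/X[2];u=u*(1+c['k1']*(u@u));return np.array([c['fx']*u[0]+c['cx'],c['fy']*u[1]+c['cy']])
def ray(n,p):
    c=cams.get_calibration(n);d=np.array([(p[0]-c['cx'])/c['fx'],(p[1]-c['cy'])/c['fy']]);u=d.copy()
    for _ in range(10):u=d/(1+c['k1']*(u@u))
    R=np.array(c['R']);return -R.T@c['t'],R.T@np.array([u[0],u[1],1])
def onz(n,p,z):
    o,d=ray(n,p);return o+d*(z-o[2])/d[2]
def tri(p1,p2):
    o1,d1=ray('scene',p1);o2,d2=ray('top',p2);A=np.stack([d1,-d2],1);s=np.linalg.lstsq(A,o2-o1,rcond=None)[0]
    a=o1+s[0]*d1;b=o2+s[1]*d2;return (a+b)/2,np.linalg.norm(a-b)
def crop(img,x,y,w,h,k,fn):
    cv2.imwrite('pics/'+fn,cv2.resize(img[y:y+h,x:x+w],None,fx=k,fy=k,interpolation=cv2.INTER_CUBIC))
E
python3 - <<'E'
from h import *
s=cv2.imread('pics/scene0.png');t=cv2.imread('pics/top0.png')
a=cv2.resize(s[205:275,180:240],(480,560),interpolation=cv2.INTER_CUBIC)
b=cv2.resize(t[185:245,415:465],(467,560),interpolation=cv2.INTER_CUBIC)[:, :320*467//400]
crop(s,180,205,60,70,8,'c1.png');crop(t,415,185,50,60,9,'c2.png')
crop(s,270,170,80,85,7,'c3.png');crop(t,290,165,85,80,7,'c4.png')
E
```

```text
(no output)
```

View pics/c1.png

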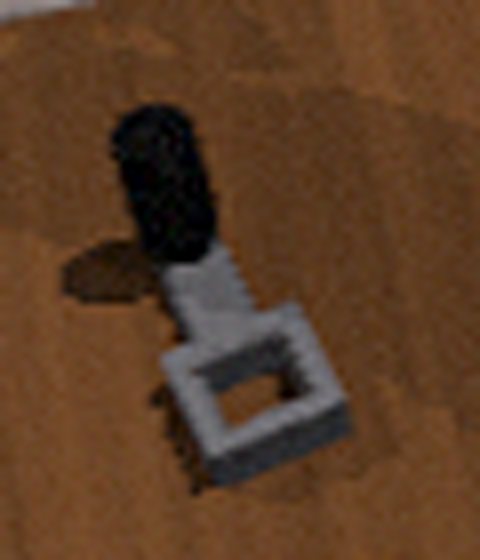

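View pics/c2.png

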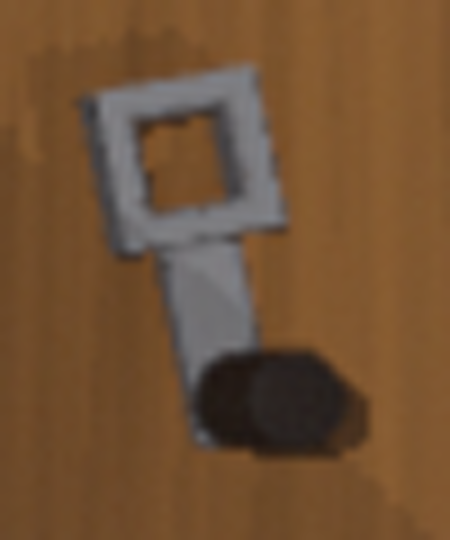

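View pics/c3.png

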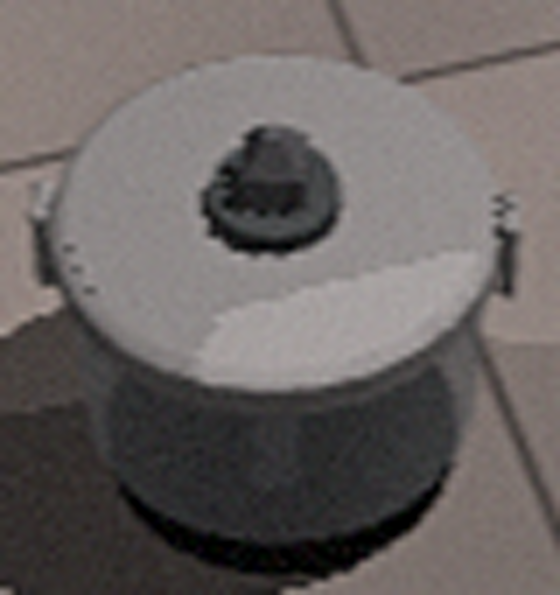

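View pics/c4.png

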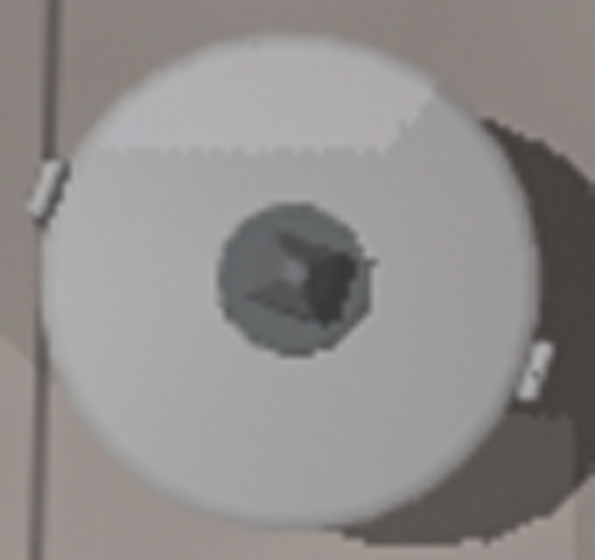

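```bash
python3 - <<'E'
from h import *
s=cv2.imread('pics/scene0.png');t=cv2.imread('pics/top0.png')
def en(i,x,y,w,h,k):
    c=cv2.resize(i[y:y+h,x:x+w],None,fx=k,fy=k,interpolation=cv2.INTER_NEAREST).astype(float)
    return np.clip((c-30)*1.9,0,255).astype(np.uint8)
cv2.imwrite('pics/c5.png',np.hstack([en(t,319,191,25,25,16),en(s,297,185,25,25,16)]))
T=lambda x,y,k,ox,oy:((x+.5)/k+ox-.5,(y+.5)/k+oy-.5)
C=np.array([onz('top',T(x,y,9,415,185),.034) for x,y in((93,97),(255,67),(285,222),(125,249))])
print(C.round(4),[np.linalg.norm(C[i]-C[i-1]).round(4) for i in range(4)]);h=C.mean(0);print('hub',h)
k=onz('top',T(297,397,9,415,185),.078);print('knob',k,np.linalg.norm((k-h)[:2]),np.degrees(np.arctan2(*(h-k)[1::-1])))
for i in range(4):
    d=C[i]-C[i-1];print(np.degrees(np.arctan2(d[1],d[0])))
# scene check of hub: top face corners
D=np.array([onz('scene',T(x,y,8,180,205),.034) for x,y in((165,360),(295,303),(352,405),(210,458))]);print(D.mean(0),'scene hub')
print(onz('top',T(295,280,7,290,165),.125),onz('top',T(291,281,7,290,165),.117),onz('scene',T(271,188,7,270,170),.125))
E
```

```text
[[ 0.5568 -0.2473  0.034 ]
 [ 0.5652 -0.2873  0.034 ]
 [ 0.5272 -0.2947  0.034 ]
 [ 0.5196 -0.2554  0.034 ]] [np.float64(0.0381), np.float64(0.0408), np.float64(0.0387), np.float64(0.04)]
hub [ 0.54219319 -0.27115704  0.034     ]
knob [ 0.48397003 -0.28318987  0.078     ] 0.059453558332363855 11.676778440666506
12.1782328632481
-78.03172105060821
-168.97082488265315
101.00714098391173
[ 0.54163326 -0.27243388  0.034     ] scene hub
[ 0.52499897 -0.03880327  0.125     ] [ 0.52520594 -0.03791771  0.117     ] [ 0.52331019 -0.03984703  0.125     ]
```

View pics/c5.png

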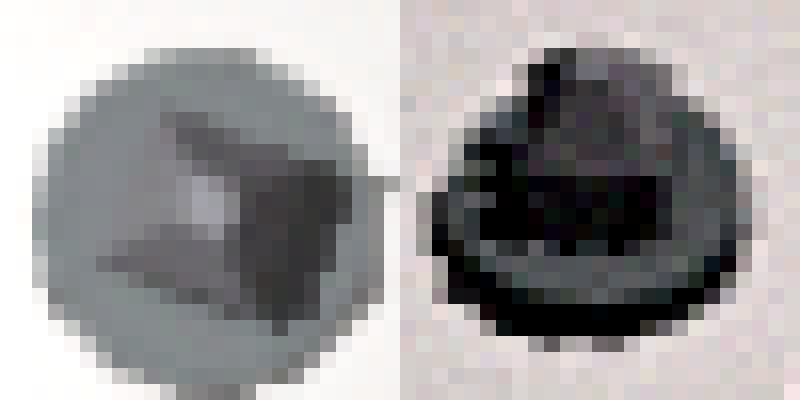

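```bash
cat >> h.py <<'E'
from scipy.spatial.transform import Rotation as Ro
def go(P,yaw=None,state=None):
    s=telemetry.observe();R=Ro.from_euler('xyz',s['tool_rot']);p=s['position']
    d=R.inv().apply(np.array(P)-p)/.15
    y=s['tool_rot'][2] if yaw is None else yaw
    r=(R.inv()*Ro.from_euler('xyz',[np.pi,0,y])).as_rotvec()/(np.pi/4)
    print('t',s['clock'].__round__(2),'q',s['qpos'].round(2),'pos',p.round(4),'rot',s['tool_rot'].round(3),'w',s['grip_width'].__round__(4),'F',s['force'].round(1))
    print('shift',d.round(3),'turn',r.round(3))
E
python3 - <<'E'
from h import *
print([a for a in dir(bot) if a[0]!='_'])
T=lambda x,y:((x)/16+319-.5,(y)/16+191-.5)
C=np.array([onz('top',T(x,y),.139) for x,y in((165,110),(345,165),(280,330),(100,262))])
print('shaft corners',C.round(4),C.mean(0))
for i in range(4):
    d=C[i]-C[i-1];print(np.degrees(np.arctan2(d[1],d[0]))%90,np.linalg.norm(d))
print('tip',onz('top',T(205,203),.151))
print('scene tip', onz('scene',(570/16-25+297-.5,(62)/16+185-.5),.151))
go([.542,-.2717,.16],np.radians(11.7))
E
```

```text
['IKError', 'tips_ahead']
shaft corners [[ 0.5379 -0.0324  0.139 ]
 [ 0.5318 -0.0544  0.139 ]
 [ 0.5116 -0.047   0.139 ]
 [ 0.5193 -0.025   0.139 ]] [ 0.52514934 -0.03969051  0.139     ]
68.31385819815993 0.020052532411660034
74.44790949705022 0.02278584800001225
69.82394668459341 0.02150549482786107
70.75324664805495 0.02324318662836385
tip [ 0.52592522 -0.03717761  0.151     ]
scene tip [ 0.52268728 -0.04170881  0.151     ]
t 0.1 q [ 1.16  0.52 -0.04  1.6   0.02  1.02 -0.11] pos [ 0.2082 -0.589   0.2478] rot [-3.141  0.     0.34 ] w 0.0852 F [-0.1 -0.5 -0. ]
shift [ 2.803 -1.252  0.587] turn [-0.001  0.     0.173]
```

Call:
arm_command:
  deltas:
    - [1,0.93,-0.42,0,0,0,0]
    - [1,0.93,-0.42,0,0,0,0]
    - [1,0.93,-0.42,0,0,0,0]
    - [1,0.93,-0.42,0,0,0,0]

```text
clock: 0.6
position: [0.3207, -0.4816, 0.2482]
tool_rot: [-3.141, -0.001, 0.344]
force: [-0.7, -0.5, 0.4]
grip_width: 0.0853
```

Call:
arm_command:
  deltas:
    - [1,0.93,-0.42,0,0,0,0]
    - [1,0.93,-0.42,0,0,0,0]
    - [1,0.93,-0.42,0,0,0,0]
    - [1,0.93,-0.42,0,0,0,0]

```text
clock: 1.1
position: [0.4303, -0.3765, 0.2481]
tool_rot: [-3.141, -0.0, 0.342]
force: [-0.4, -0.5, -0.6]
grip_width: 0.0854
```

Call:
arm_command:
  deltas:
    - [1,0.93,-0.41,0.1,0,0,0.17]
    - [1,0.93,-0.41,0.3,0,0,0.17]
    - [1,0.93,-0.41,0.58,0,0,0.17]
    - [1,0.93,-0.41,0.58,0,0,0.17]
    - [1,0.93,-0.41,0.58,0,0,0.17]

```text
clock: 1.72
position: [0.5395, -0.275, 0.1615]
tool_rot: [3.141, 0.001, 0.204]
force: [-0.5, -0.0, 0.0]
grip_width: 0.0854
```

```bash
python3 - <<'E'
from h import *
go([.542,-.2717,.10],np.radians(11.7))
cv2.imwrite('pics/s1.png',cams.grab_frame('scene'))
E
```

```text
t 1.73 q [ 0.44  0.59 -0.09  1.73  0.07  0.83 -1.05] pos [ 0.5395 -0.275   0.1615] rot [3.141e+00 1.000e-03 2.040e-01] w 0.0854 F [-0.5 -0.   0. ]
shift [ 0.021 -0.018  0.41 ] turn [0.001 0.001 0.   ]
```

View pics/s1.png

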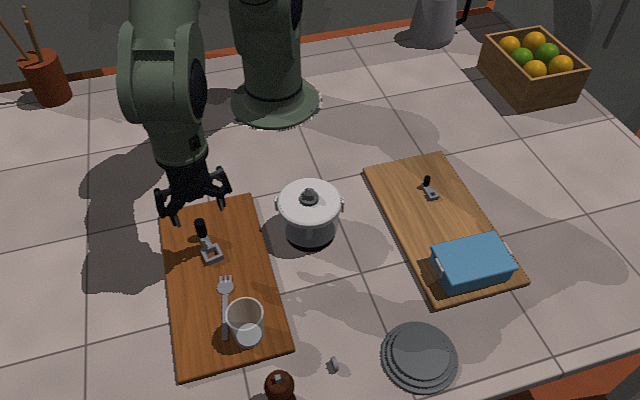

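```bash
python3 - <<'E'
from h import *
print(px('scene',[.5395,-.275,.1445]),px('scene',[.5395+.05*np.sin(.204),-.275-.05*np.cos(.204),.155]),px('scene',[.5395-.05*np.sin(.204),-.275+.05*np.cos(.204),.155]))
E
```

```text
[201.28634541 220.26926263] [176.83530267 226.12730025] [223.17541049 208.19142569]
```

The fingertips appear at about (174,222) and (224,208), which matches the projected positions. I'll descend onto the hub.

Call:
arm_command:
  deltas:
    - [1,0.02,-0.02,0.2,0,0,0]
    - [1,0.02,-0.02,0.4,0,0,0]
    - [1,0.02,-0.02,0.6,0,0,0]
    - [1,0.02,-0.02,0.75,0,0,0]
    - [1,0.02,-0.02,0.8,0,0,0]
    - [1,0.02,-0.02,0.8,0,0,0]

```text
clock: 2.52
position: [0.5427, -0.2705, 0.0422]
tool_rot: [3.141, -0.001, 0.205]
force: [0.0, 0.1, 0.2]
grip_width: 0.0855
```

```bash
python3 - <<'E'
from h import *
go([.542,-.2717,.04],np.radians(11.7))
crop(cams.grab_frame('scene'),140,180,110,100,6,'s2.png')
E
```

```text
t 2.52 q [ 0.42  0.77 -0.08  1.78  0.1   0.6  -1.08] pos [ 0.5427 -0.2705  0.0422] rot [ 3.141e+00 -1.000e-03  2.050e-01] w 0.0855 F [0.  0.1 0.2]
shift [-0.006  0.007  0.015] turn [ 0.001 -0.001  0.001]
```

View pics/s2.png

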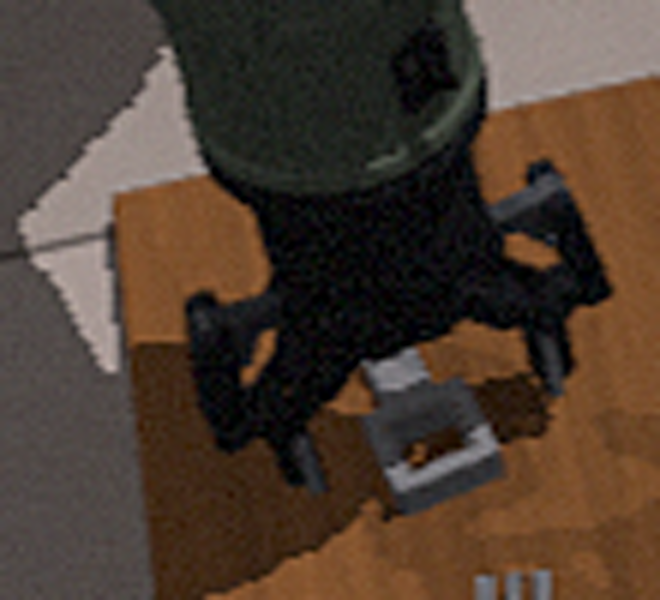

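The fingers straddle the hub, so I'll close.

Call:
arm_command:
  deltas:
    - [-1,0,0,0.0,0,0,0]
    - [-1,0,0,0,0,0,0]
    - [-1,0,0,0,0,0,0]
    - [-1,0,0,0,0,0,0]
    - [-1,0,0,0,0,0,0]
    - [-1,0,0,0,0,0,0]
  newtons: 60

```text
clock: 3.32
position: [0.543, -0.2697, 0.0421]
tool_rot: [3.141, -0.001, 0.206]
force: [-2.9, 0.3, 10.5]
grip_width: 0.0383
```

Call:
arm_command:
  deltas:
    - [-1,0,0,0.0,0,0,0]
    - [-1,0,0,-0.1,0,0,0]
    - [-1,0,0,-0.3,0,0,0]
    - [-1,0,0,-0.5,0,0,0]
    - [-1,0,0,-0.7,0,0,0]
    - [-1,0,0,-0.9,0,0,0]
    - [-1,0,0,-1,0,0,0]
    - [-1,0,0,-1,0,0,0]

```text
clock: 4.32
position: [0.543, -0.2696, 0.1921]
tool_rot: [3.141, -0.001, 0.206]
force: [-0.0, 0.2, -1.2]
grip_width: 0.038
```

```bash
python3 - <<'E'
from h import *
go([.5248,-.0392,.20],np.radians(-19.5))
s=cams.grab_frame('scene')
crop(s,120,130,160,130,5,'s3.png')
E
```

```text
t 4.33 q [ 0.43  0.55 -0.09  1.7   0.06  0.89 -1.06] pos [ 0.543  -0.2696  0.1921] rot [ 3.141e+00 -1.000e-03  2.060e-01] w 0.038 F [-0.   0.2 -1.2]
shift [ 0.196 -1.528 -0.054] turn [ 0.001 -0.002  0.696]
```

View pics/s3.png

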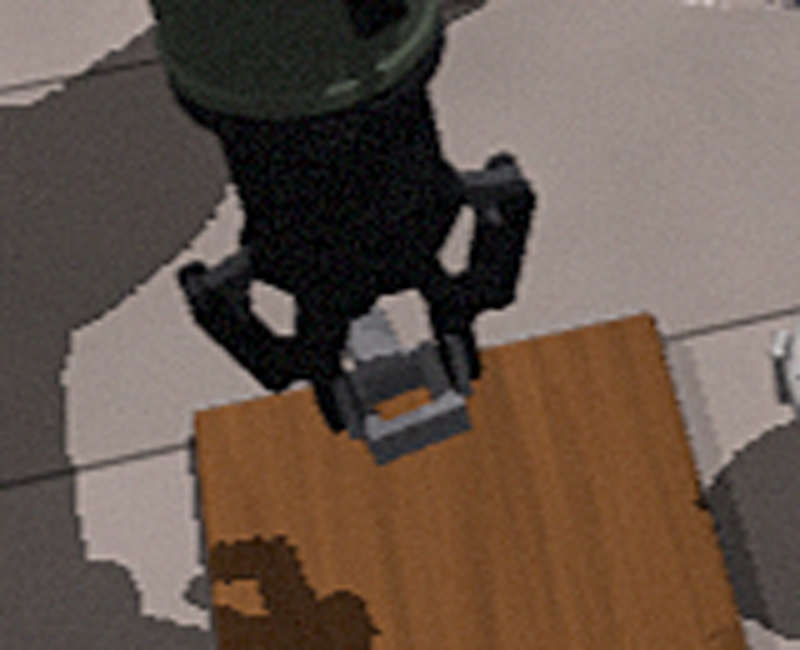

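```bash
python3 - <<'E'
from h import *
T=lambda x,y:((x+.5)/5+120-.5,(y+.5)/5+130-.5)
R=Ro.from_euler('z',.206)
for z,ps in((.184,((365,440),(468,396))),(.168,((378,466),(470,424)))):
    C=np.array([onz('scene',T(*p),z) for p in ps]);print(C,np.linalg.norm(C[0]-C[1]))
    print(R.inv().apply(C.mean(0)-[.543,-.2696,.1921])-[.02,0,0], np.degrees(np.arctan2(*(C[1]-C[0])[1::-1])))
t=cams.grab_frame('top');crop(t,390,130,110,100,6,'t3.png')
E
```

```text
[[ 0.56238834 -0.28816685  0.184     ]
 [ 0.55136442 -0.24555866  0.184     ]] 0.04401119283349682
[-0.00585711 -0.00015899 -0.0081    ] 104.50591695026993
[[ 0.56323146 -0.28617746  0.168     ]
 [ 0.55205732 -0.24747102  0.168     ]] 0.04028709645490223
[-0.00509747 -0.00027838 -0.0241    ] 106.10286487429073
```

View pics/t3.png

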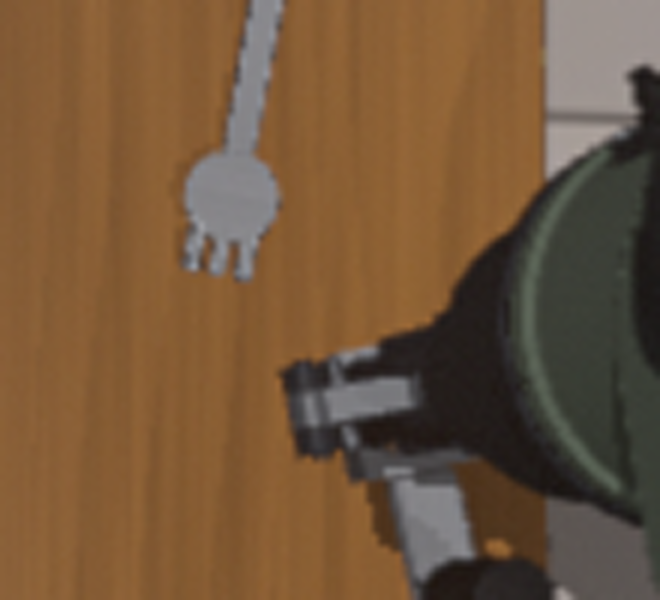

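The crank is held, but in the scene view its front edge reads about 4 mm off. I'll look again above the chopper before lowering.

Call:
arm_command:
  deltas:
    - [-1,0.03,-0.2,-0.05,0,0,0.1]
    - [-1,0.05,-0.4,-0.05,0,0,0.2]
    - [-1,0.08,-0.6,-0.05,0,0,0.3]
    - [-1,0.1,-0.76,-0.05,0,0,0.4]
    - [-1,0.1,-0.76,-0.05,0,0,0.5]
    - [-1,0.1,-0.76,-0.05,0,0,0.6]
    - [-1,0.1,-0.76,-0.05,0,0,0.69]
    - [-1,0.1,-0.76,-0.05,0,0,0.69]

```text
clock: 5.42
position: [0.5336, -0.1546, 0.1978]
tool_rot: [3.141, 0.002, -0.335]
force: [0.4, -0.4, -1.6]
grip_width: 0.0379
```

```bash
python3 - <<'E'
from h import *
go([.5248,-.0392,.20],np.radians(-19.5))
s=cams.grab_frame('scene');crop(s,180,80,160,150,5,'s4.png')
t=cams.grab_frame('top');crop(t,340,160,110,100,7,'t4.png')
E
```

```text
t 5.42 q [ 0.16  0.47  0.03  1.84 -0.02  0.83 -1.72] pos [ 0.5336 -0.1546  0.1978] rot [ 3.141e+00  2.000e-03 -3.350e-01] w 0.0379 F [ 0.4 -0.4 -1.6]
shift [-0.308 -0.707 -0.015] turn [0.001 0.002 0.007]
```

View pics/s4.png

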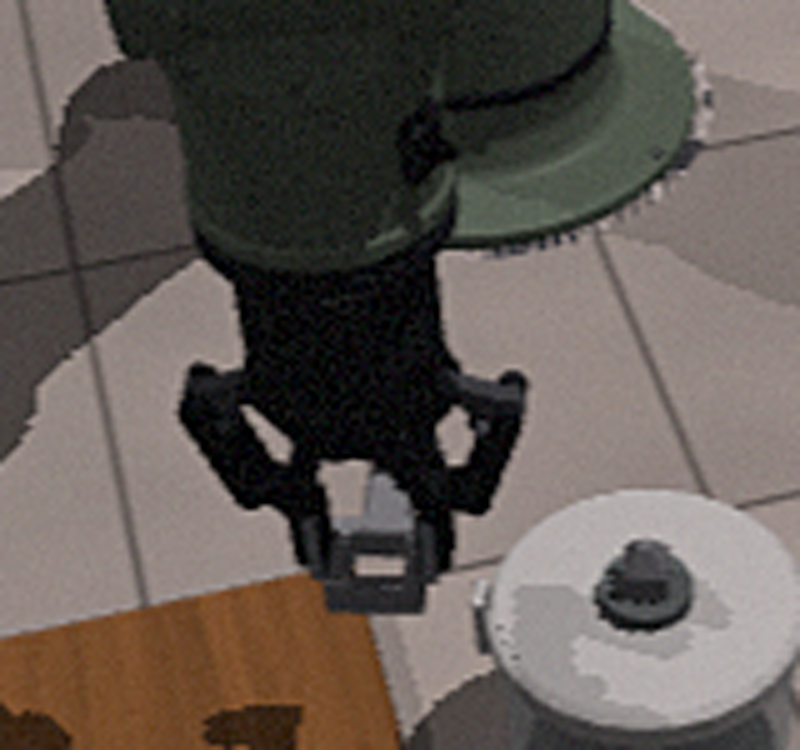

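View pics/t4.png

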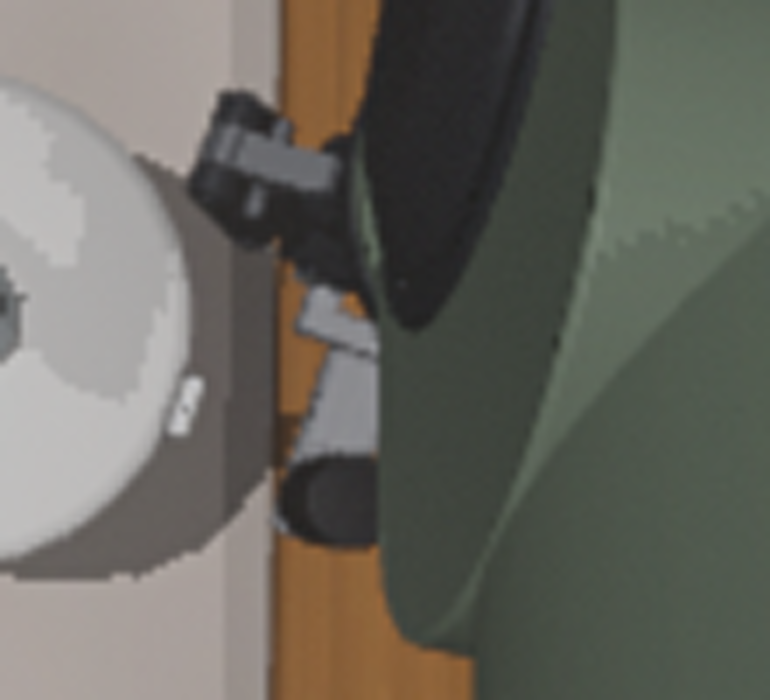

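```bash
python3 - <<'E'
from h import *
p=np.array([.5336,-.1546,.1978]);R=Ro.from_euler('z',-.335)
for off in(0,-.0015,-.005):
  for dz in (0,.004):
    W=lambda a:p+R.apply(np.array(a)+[off,0,-.0241+dz])
    S=lambda a:((px('scene',W(a))+.5-[180,80])*5).round(0)
    T=lambda a:((px('top',W(a))+.5-[340,160])*7).round(0)
    print(off,dz,'scene front top',S([.02,-.02,.016]),S([.02,.02,.016]),'bot',S([.02,-.02,0]),S([.02,.02,0]),'hole top front',S([.01175,0,.016]),'hole bot back',S([-.01175,0,0]),'| top hub corner',T([-.02,.02,.016]),T([-.02,0.01,.016]),'knob',T([-.06,0,.06]))
E
python3 - <<'E'
import cv2
i=cv2.imread('pics/s4.png')[480:640,280:480]
cv2.imwrite('pics/s4b.png',cv2.convertScaleAbs(cv2.resize(i,None,fx=4,fy=3.5,interpolation=cv2.INTER_CUBIC),alpha=1.7))
E
```

```text
0 0 scene front top [325. 592.] [422. 595.] bot [329. 618.] [426. 621.] hole top front [376. 578.] hole bot back [387. 563.] | top hub corner [303. 323.] [339. 336.] knob [354. 496.]
0 0.004 scene front top [323. 585.] [422. 588.] bot [328. 612.] [425. 614.] hole top front [375. 572.] hole bot back [386. 556.] | top hub corner [305. 322.] [342. 336.] knob [357. 496.]
-0.0015 0 scene front top [325. 589.] [423. 592.] bot [330. 615.] [426. 618.] hole top front [377. 576.] hole bot back [388. 560.] | top hub corner [301. 328.] [337. 342.] knob [352. 502.]
-0.0015 0.004 scene front top [324. 583.] [422. 585.] bot [329. 609.] [425. 611.] hole top front [376. 569.] hole bot back [387. 554.] | top hub corner [303. 327.] [340. 341.] knob [355. 502.]
-0.005 0 scene front top [326. 583.] [424. 585.] bot [331. 609.] [427. 612.] hole top front [378. 569.] hole bot back [389. 554.] | top hub corner [296. 341.] [333. 355.] knob [347. 515.]
-0.005 0.004 scene front top [325. 576.] [423. 579.] bot [330. 602.] [426. 605.] hole top front [377. 563.] hole bot back [388. 548.] | top hub corner [299. 340.] [335. 354.] knob [350. 515.]
```

View pics/s4b.png

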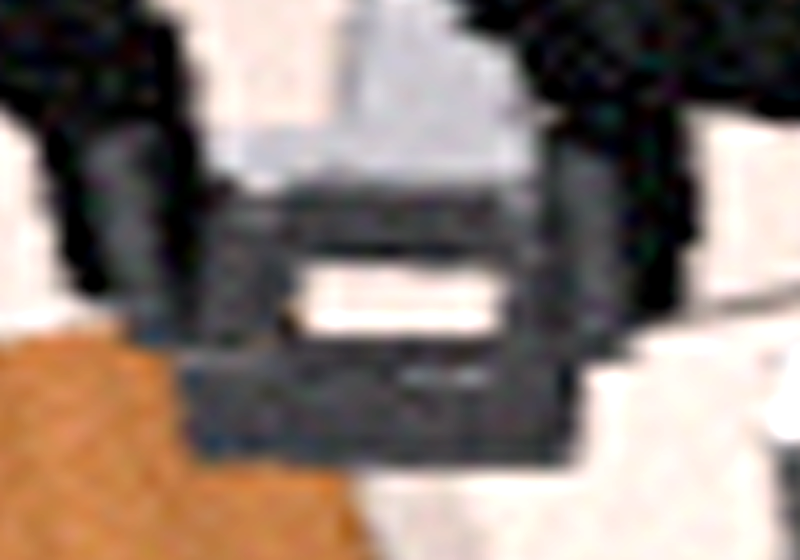

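Top and scene views agree with the hub about 1 mm behind the TCP and its underside 20–24 mm below it. That's well inside the fit tolerance, so I'll go over the shaft.

Call:
arm_command:
  deltas:
    - [-1,-0.1,-0.2,-0.01,0,0,0.0]
    - [-1,-0.2,-0.4,-0.01,0,0,0.0]
    - [-1,-0.3,-0.6,-0.01,0,0,0]
    - [-1,-0.3,-0.71,-0.01,0,0,0]
    - [-1,-0.3,-0.71,-0.01,0,0,0]
    - [-1,-0.3,-0.71,-0.01,0,0,0]

```text
clock: 6.28
position: [0.5266, -0.0406, 0.2001]
tool_rot: [3.141, 0.0, -0.336]
force: [-0.3, -0.9, -0.9]
grip_width: 0.0379
```

```bash
python3 - <<'E'
from h import *
go([.5257,-.0395,.15],np.radians(-19.5))
s=cams.grab_frame('scene');crop(s,250,120,120,100,6,'s5.png')
t=cams.grab_frame('top');crop(t,280,150,100,90,7,'t5.png')
E
```

```text
t 6.28 q [-0.04  0.43  0.01  1.9  -0.    0.81 -1.94] pos [ 0.5266 -0.0406  0.2001] rot [ 3.141  0.    -0.336] w 0.0379 F [-0.3 -0.9 -0.9]
shift [-0.008 -0.005  0.334] turn [0.001 0.    0.005]
```

View pics/s5.png

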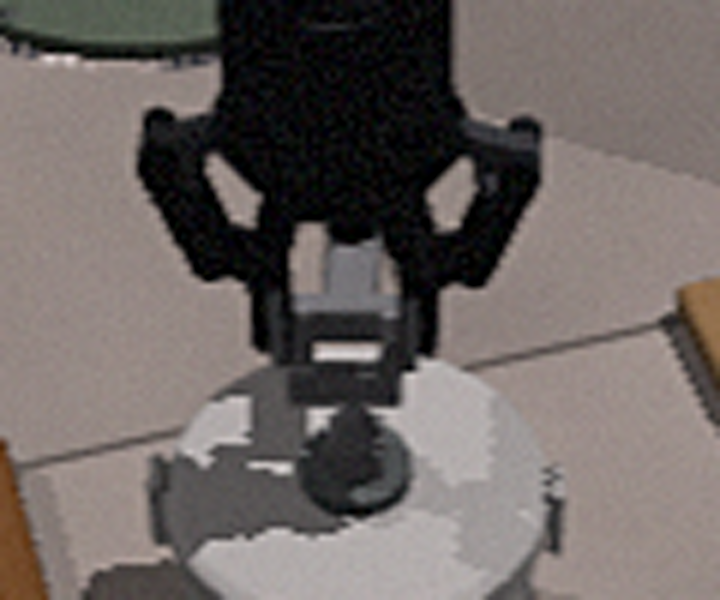

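View pics/t5.png

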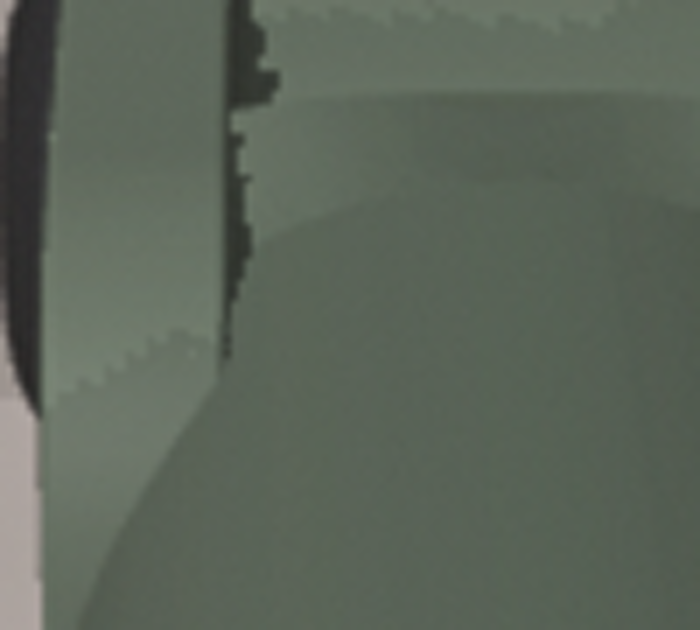

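```bash
python3 - <<'E'
from h import *
T=lambda x,y:((x+.5)/6+250-.5,(y+.5)/6+120-.5)
R=Ro.from_euler('z',-.336)
for z in(.176,.179):
    C=np.array([onz('scene',T(*p),z) for p in((290,399),(400,404))]);print(z,C.round(4),np.linalg.norm(C[0]-C[1]),'hub',C.mean(0)-R.apply([.02,0,0]))
print('tip',onz('scene',T(360,408),.151),'collar',onz('scene',T(357,460),.125))
E
```

```text
0.176 [[ 0.5333 -0.0644  0.176 ]
 [ 0.547  -0.028   0.176 ]] 0.038901133804192085 hub [ 0.5212984  -0.03959132  0.176     ]
0.179 [[ 0.5361 -0.065   0.179 ]
 [ 0.5498 -0.0288  0.179 ]] 0.038748635169385766 hub [ 0.52404973 -0.04030042  0.179     ]
tip [ 0.52198675 -0.03594018  0.151     ] collar [ 0.52331554 -0.03801063  0.125     ]
```

Seen from the same camera, the hub and the collar line up within about 2 mm. I'll lower it onto the shaft.

Call:
arm_command:
  deltas:
    - [-1,-0.01,-0.01,0.08,0,0,0]
    - [-1,-0.01,-0.01,0.16,0,0,0]
    - [-1,-0.01,-0.01,0.22,0,0,0]
    - [-1,-0.01,-0.01,0.27,0,0,0]
    - [-1,-0.01,-0.01,0.3,0,0,0]
    - [-1,-0.01,-0.01,0.32,0,0,0]
    - [-1,-0.01,-0.01,0.32,0,0,0]

```text
clock: 7.25
position: [0.5257, -0.0375, 0.1523]
tool_rot: [-3.142, 0.0, -0.336]
force: [-0.2, 0.8, -1.0]
grip_width: 0.0378
```

```bash
python3 - <<'E'
from h import *
go([.5257,-.0395,.145],np.radians(-19.5))
s=cams.grab_frame('scene');crop(s,250,120,120,100,6,'s6.png')
E
```

```text
t 7.25 q [-0.04  0.5   0.    1.95 -0.    0.7  -1.95] pos [ 0.5257 -0.0375  0.1523] rot [-3.142  0.    -0.336] w 0.0378 F [-0.2  0.8 -1. ]
shift [0.004 0.013 0.048] turn [-0.     0.     0.006]
```

View pics/s6.png

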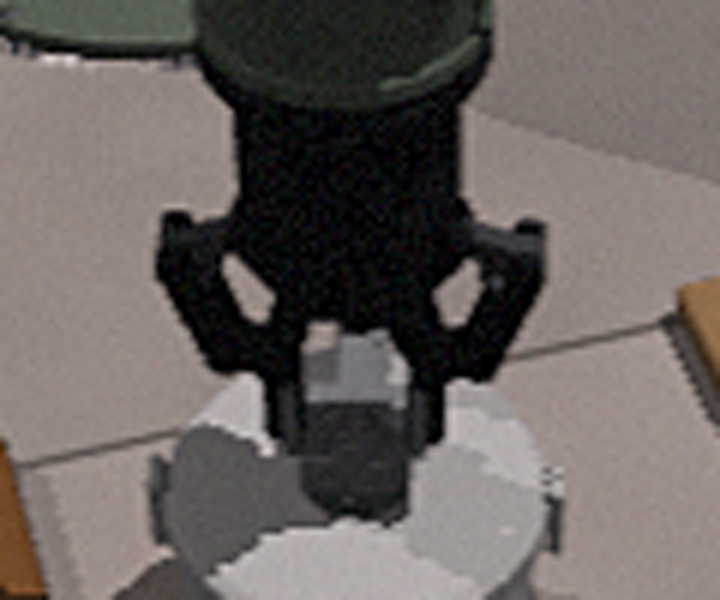

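Over the shaft and free of force. Continuing down in small steps.

Call:
arm_command:
  deltas:
    - [-1,0,0,0.01,0,0,0]
    - [-1,0,0,0.02,0,0,0]
    - [-1,0,0,0.02,0,0,0]

```text
clock: 7.68
position: [0.5257, -0.0375, 0.1492]
tool_rot: [3.142, 0.0, -0.336]
force: [-0.1, -1.1, -0.8]
grip_width: 0.0381
```

Call:
arm_command:
  deltas:
    - [-1,0,0,0.01,0,0,0]
    - [-1,0,0,0.01,0,0,0]

```text
clock: 7.92
position: [0.5259, -0.0376, 0.1489]
tool_rot: [-3.141, -0.001, -0.336]
force: [-7.9, 0.2, 22.3]
grip_width: 0.0383
```

Call:
arm_command:
  deltas:
    - [-1,0,0,0.01,0,0,0]
    - [-1,0,0,0.01,0,0,0]

```text
clock: 8.18
position: [0.526, -0.0375, 0.1486]
tool_rot: [-3.141, -0.001, -0.336]
force: [-17.1, 1.3, 50.7]
grip_width: 0.0383
```

Contact came at TCP z = 0.149, which is where the hub should seat. I'll relieve the push and then release.

Call:
arm_command:
  deltas:
    - [-1,0,0,-0.02,0,0,0]
    - [-1,0,0,-0.02,0,0,0]

```text
clock: 8.43
position: [0.5259, -0.0375, 0.1495]
tool_rot: [-3.141, -0.001, -0.336]
force: [-0.1, -0.3, -2.3]
grip_width: 0.0383
```

Call:
arm_command:
  deltas:
    - [0.4,0,0,0,0,0,0]
    - [0.4,0,0,0,0,0,0]
    - [0.4,0,0,0,0,0,0]
    - [0.4,0,0,-0.1,0,0,0]
    - [0.4,0,0,-0.3,0,0,0]
    - [0.4,0,0,-0.5,0,0,0]
    - [0.4,0,0,-0.5,0,0,0]

```text
clock: 9.3
position: [0.5268, -0.0376, 0.2271]
tool_rot: [-3.14, -0.004, -0.336]
force: [0.3, -0.7, -0.1]
grip_width: 0.0597
```

```bash
python3 - <<'E'
from h import *
s=telemetry.observe();print(s['qpos'].round(2),s['position'],s['force'],s['grip_width'])
s=cams.grab_frame('scene');crop(s,250,120,120,100,6,'s7.png')
E
```

```text
[-0.05  0.39  0.01  1.88 -0.    0.86 -1.94] [ 0.52679795 -0.03757322  0.22714357] [ 0.33947958 -0.65615974 -0.1083736 ] 0.05971670153346511
```

View pics/s7.png

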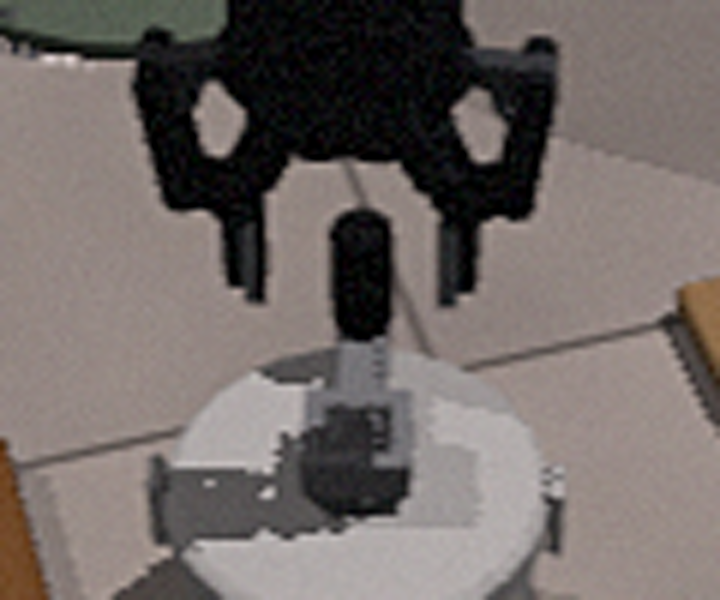

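```bash
python3 - <<'E'
from h import *
T=lambda x,y:((x+.5)/6+250-.5,(y+.5)/6+120-.5)
print(onz('scene',T(361,272),.162), 'top face',onz('scene',T(361,222),.185))
print('exp px',(px('scene',[.4684,-.0184,.162])+.5-[250,120])*6)
go([.4684,-.0184,.215])
E
```

```text
[ 0.46502139 -0.01891697  0.162     ] top face [ 0.46256313 -0.01774094  0.185     ]
exp px [365.34000658 278.25298551]
t 9.35 q [-0.05  0.39  0.01  1.88 -0.    0.86 -1.94] pos [ 0.5261 -0.0375  0.2257] rot [-3.141e+00 -2.000e-03 -3.360e-01] w 0.0599 F [-0.8 -0.7 -0. ]
shift [-0.406  0.007  0.071] turn [-0.001 -0.003  0.   ]
```

The crank is seated and its knob is where expected, at about (0.467, -0.0185). Moving over the knob now.

Call:
arm_command:
  deltas:
    - [0.4,-0.2,0.01,0,0,0,0]
    - [0.4,-0.41,0.01,0,0,0,0]
    - [0.4,-0.41,0.01,0,0,0,0]
    - [0.4,-0.41,0.01,0.15,0,0,0]
    - [0.4,-0.41,0.01,0.3,0,0,0]
    - [0.4,-0.41,0.01,0.38,0,0,0]
    - [0.4,-0.41,0.01,0.38,0,0,0]

```text
clock: 10.22
position: [0.467, -0.0188, 0.1667]
tool_rot: [3.141, 0.001, -0.336]
force: [0.0, -0.6, 1.3]
grip_width: 0.0596
```

```bash
python3 - <<'E'
from h import *
go([.467,-.0185,.168])
s=cams.grab_frame('scene');crop(s,250,110,120,100,6,'s8.png')
E
```

```text
t 10.22 q [-0.08  0.4  -0.01  2.08  0.    0.67 -2.  ] pos [ 0.467  -0.0188  0.1667] rot [ 3.141e+00  1.000e-03 -3.360e-01] w 0.0596 F [ 0.  -0.6  1.3]
shift [-0.001 -0.002 -0.009] turn [0.001 0.002 0.   ]
```

View pics/s8.png

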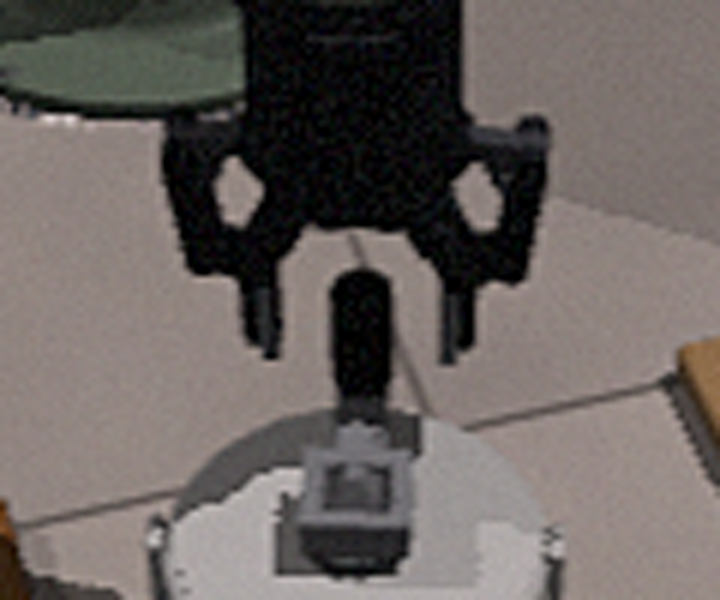

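Call:
arm_command:
  deltas:
    - [-1,0,0,0,0,0,0]
    - [-1,0,0,0,0,0,0]
    - [-1,0,0,0,0,0,0]
    - [-1,0,0,0,0,0,0]
    - [-1,0,0,0,0,0,0]
  newtons: 30

```text
clock: 10.9
position: [0.4672, -0.0186, 0.1674]
tool_rot: [-3.141, -0.0, -0.336]
force: [-0.6, 1.0, 2.8]
grip_width: 0.0233
```

```bash
cat > circ.py <<'E'
from h import *
import sys
# commanded knob angle now, steps of 15deg clockwise from it; z push
def rows(phi0,step=15,n=8,r=.06,yaw=-.336):
    a0=np.radians(phi0);R=Ro.from_euler('xyz',[np.pi,0,yaw])
    for i in range(1,n+1):
        a=a0-np.radians(step*i)
        d=r*np.array([np.cos(a)-np.cos(a0),np.sin(a)-np.sin(a0),0])
        print(np.degrees(a).round(1),(R.inv().apply(d)/.15).round(3))
rows(float(sys.argv[1]),*(float(sys.argv[2]),int(sys.argv[3])))
s=telemetry.observe();c=np.array([.525,-.0382]);d=s['position'][:2]-c
print(s['clock'],s['position'],s['force'],s['qpos'].round(2),s['grip_width'],'ang',np.degrees(np.arctan2(d[1],d[0])),'r',np.hypot(*d))
E
python3 circ.py 160.75 15 8
```

```text
145.8 [ 0.014 -0.104 -0.   ]
130.8 [ 0.054 -0.2   -0.   ]
115.8 [ 0.117 -0.283 -0.   ]
100.8 [ 0.2   -0.346 -0.   ]
85.8 [ 0.296 -0.386 -0.   ]
70.8 [ 0.4 -0.4 -0. ]
55.7 [ 0.504 -0.386 -0.   ]
40.8 [ 0.6   -0.346 -0.   ]
10.9 [ 0.46724916 -0.01861115  0.16744084] [-0.64571634  1.03715917  2.79196457] [-0.08  0.4  -0.01  2.08  0.    0.67 -2.  ] 0.023330976293316708 ang 161.26326855807625 r 0.0609826387050864
```

Call:
arm_command:
  deltas:
    - [-1,0.014,-0.104,0,0,0,0]
    - [-1,0.054,-0.2,0,0,0,0]
    - [-1,0.117,-0.283,0,0,0,0]
    - [-1,0.2,-0.346,0,0,0,0]
    - [-1,0.2,-0.346,0,0,0,0]

```text
clock: 11.52
position: [0.5142, 0.0217, 0.1675]
tool_rot: [-3.141, -0.001, -0.335]
force: [1.9, 0.1, 10.5]
grip_width: 0.0225
```

```bash
python3 circ.py 100.75 15 8; python3 - <<'E'
from h import *
s=cams.grab_frame('scene');crop(s,250,110,120,100,6,'s9.png')
E
```

```text
85.8 [ 0.096 -0.04  -0.   ]
70.8 [ 0.2   -0.054 -0.   ]
55.8 [ 0.304 -0.04  -0.   ]
40.8 [ 0.4 -0.  -0. ]
25.8 [0.483 0.064 0.   ]
10.8 [0.546 0.146 0.   ]
-4.3 [0.586 0.243 0.   ]
-19.2 [0.6   0.346 0.   ]
11.525 [0.51424052 0.02169984 0.16751717] [ 1.87210074  0.13253972 10.45834638] [-0.15  0.46 -0.01  1.97  0.    0.72 -2.07] 0.022459940361070192 ang 100.18313555693824 r 0.060858500528564535
```

View pics/s9.png

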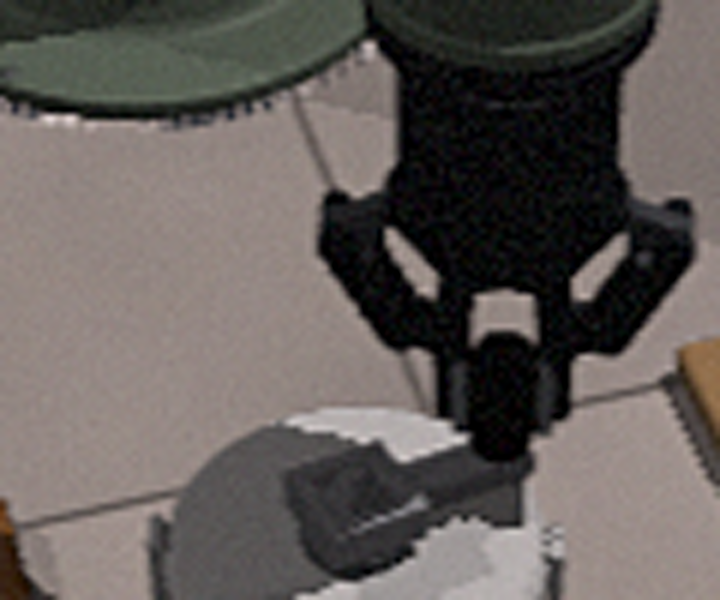

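The crank turns with the knob and stays level, so I'll keep winding.

Call:
arm_command:
  deltas:
    - [-1,0.096,-0.04,0,0,0,0]
    - [-1,0.2,-0.054,0,0,0,0]
    - [-1,0.304,-0.04,0,0,0,0]
    - [-1,0.4,0,0,0,0,0]
    - [-1,0.483,0.064,0,0,0,0]
    - [-1,0.546,0.146,0,0,0,0]
    - [-1,0.546,0.146,0,0,0,0]

```text
clock: 12.45
position: [0.5858, -0.0268, 0.1685]
tool_rot: [-3.139, -0.005, -0.336]
force: [8.5, -0.3, 14.0]
grip_width: 0.0235
```

```bash
python3 circ.py 10.75 15 8; python3 - <<'E'
from h import *
s=cams.grab_frame('scene');crop(s,250,110,120,100,6,'s10.png')
E
```

```text
-4.2 [0.04  0.096 0.   ]
-19.2 [0.054 0.2   0.   ]
-34.2 [0.04  0.304 0.   ]
-49.2 [0.  0.4 0. ]
-64.2 [-0.064  0.483  0.   ]
-79.2 [-0.146  0.546  0.   ]
-94.2 [-0.243  0.586  0.   ]
-109.2 [-0.346  0.6    0.   ]
12.45 [ 0.5857905  -0.02679083  0.168547  ] [ 8.51599918 -0.25998099 14.00486895] [-0.06  0.55  0.    1.78 -0.    0.8  -1.96] 0.023458251611254182 ang 10.629621924653849 r 0.06185187456219419
```

View pics/s10.png

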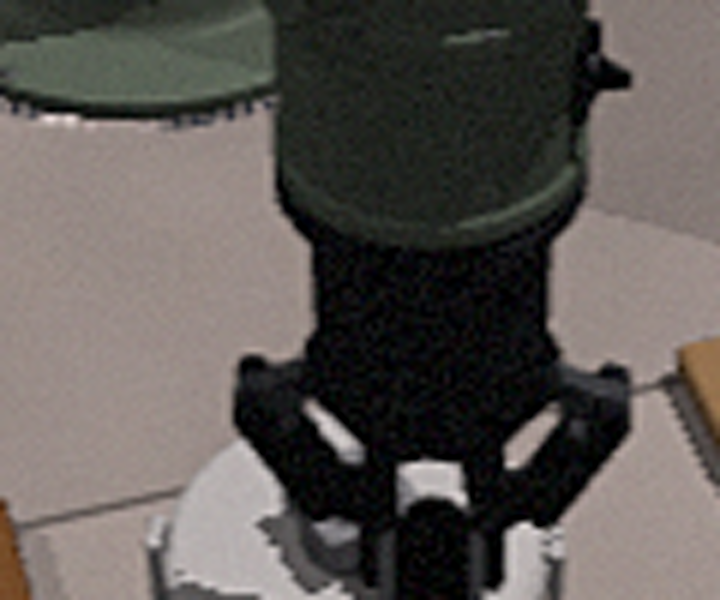

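Call:
arm_command:
  deltas:
    - [-1,0.04,0.096,0,0,0,0]
    - [-1,0.054,0.2,0,0,0,0]
    - [-1,0.04,0.304,0,0,0,0]
    - [-1,0,0.4,0,0,0,0]
    - [-1,-0.064,0.483,0,0,0,0]
    - [-1,-0.146,0.546,0,0,0,0]
    - [-1,-0.146,0.546,0,0,0,0]

```text
clock: 13.38
position: [0.5357, -0.0979, 0.1682]
tool_rot: [3.141, -0.002, -0.337]
force: [-0.3, -8.1, 13.9]
grip_width: 0.0229
```

```bash
python3 circ.py -79.25 15 8; python3 - <<'E'
from h import *
s=cams.grab_frame('scene');crop(s,250,110,120,100,6,'s11.png')
E
```

```text
-94.2 [-0.096  0.04   0.   ]
-109.2 [-0.2    0.054  0.   ]
-124.2 [-0.304  0.04   0.   ]
-139.2 [-0.4  0.   0. ]
-154.3 [-0.483 -0.064 -0.   ]
-169.2 [-0.546 -0.146 -0.   ]
-184.3 [-0.586 -0.243 -0.   ]
-199.2 [-0.6   -0.346 -0.   ]
13.375 [ 0.53569068 -0.09793869  0.16818355] [-0.33035514 -8.07115566 13.86903388] [ 0.07  0.5   0.    1.89 -0.    0.75 -1.84] 0.022936631791907428 ang -79.85389763288498 r 0.060687737841584787
```

View pics/s11.png

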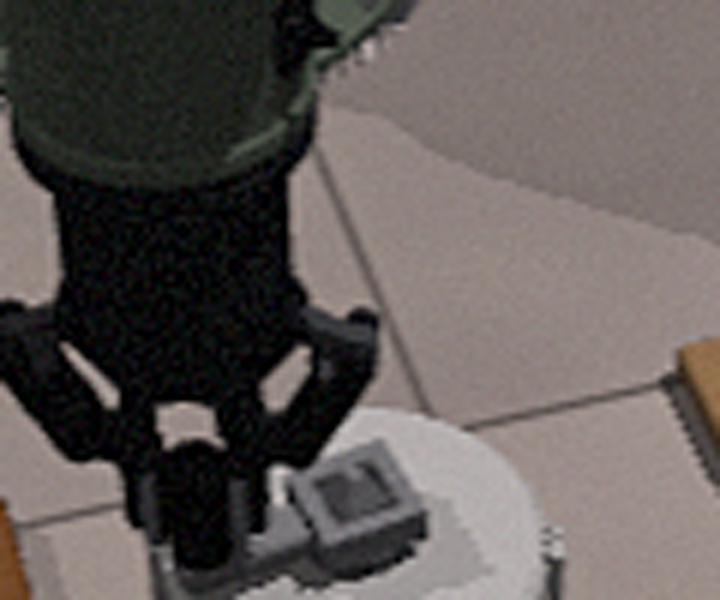

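Call:
arm_command:
  deltas:
    - [-1,-0.096,0.04,0,0,0,0]
    - [-1,-0.2,0.054,0,0,0,0]
    - [-1,-0.304,0.04,0,0,0,0]
    - [-1,-0.4,0,0,0,0,0]
    - [-1,-0.483,-0.064,0,0,0,0]
    - [-1,-0.546,-0.146,0,0,0,0]
    - [-1,-0.586,-0.243,0,0,0,0]
    - [-1,-0.6,-0.346,0,0,0,0]

```text
clock: 14.42
position: [0.469, -0.0177, 0.1677]
tool_rot: [-3.141, -0.003, -0.335]
force: [12.8, -7.3, -2.6]
grip_width: 0.0231
```

```bash
python3 circ.py 160.75 12 3
```

```text
148.8 [ 0.009 -0.083 -0.   ]
136.8 [ 0.035 -0.163 -0.   ]
124.8 [ 0.076 -0.235 -0.   ]
14.425 [ 0.46896838 -0.01767745  0.1676772 ] [12.78776374 -7.34654824 -2.59129509] [-0.08  0.4  -0.01  2.08  0.01  0.66 -2.  ] 0.023146379916549543 ang 159.8838723844405 r 0.059671751695016
```

Call:
arm_command:
  deltas:
    - [-1,0.009,-0.083,0.01,0,0,0]
    - [-1,0.035,-0.163,0.01,0,0,0]
    - [-1,0.076,-0.235,0.01,0,0,0]
    - [-1,0.076,-0.235,0.01,0,0,0]
    - [-1,0.076,-0.235,0.01,0,0,0]
    - [-1,0.076,-0.235,0.01,0,0,0]

```text
clock: 15.18
position: [0.4906, 0.012, 0.1661]
tool_rot: [-3.141, -0.001, -0.335]
force: [2.4, 0.4, 8.3]
grip_width: 0.0234
```

```bash
python3 circ.py 124.75 12 1; python3 - <<'E'
from h import *
s=cams.grab_frame('scene');crop(s,250,110,120,100,6,'s12.png')
E
```

```text
112.8 [ 0.056 -0.062 -0.   ]
15.175 [0.4905839  0.011962   0.16612538] [2.39557692 0.36277921 8.29354543] [-0.13  0.43 -0.02  2.03  0.01  0.69 -2.06] 0.023427771822682065 ang 124.45398361481824 r 0.06083333553581116
```

View pics/s12.png

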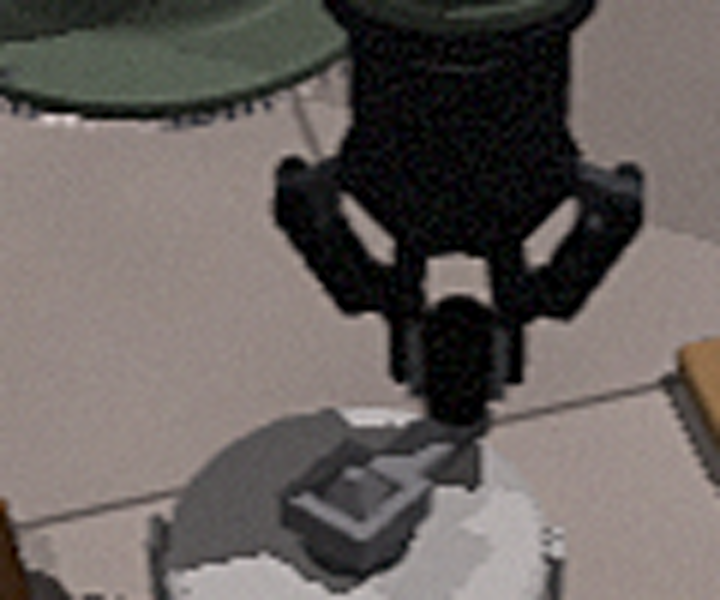

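The crank is still home after about 396° of knob travel. Releasing and retreating upward.

Call:
arm_command:
  deltas:
    - [0.4,0,0,-0.01,0,0,0]
    - [0.4,0,0,-0.01,0,0,0]
    - [0.4,0,0,-0.01,0,0,0]
    - [0.4,0,0,-0.1,0,0,0]
    - [0.4,0,0,-0.3,0,0,0]
    - [0.4,0,0,-0.6,0,0,0]
    - [0.4,0,0,-0.6,0,0,0]

```text
clock: 16.1
position: [0.4908, 0.011, 0.2594]
tool_rot: [-3.139, -0.005, -0.336]
force: [-0.5, 0.5, -0.9]
grip_width: 0.0597
```

Call:
arm_command:
  deltas:
    - [0.4,-0.3,0,-0.1,0,0,0]
    - [0.4,-0.4,0.3,-0.1,0,0,0]
    - [0.4,-0.4,0.6,-0.1,0,0,0]
    - [0.4,-0.4,0.9,-0.1,0,0,0]
    - [0.4,-0.4,1,-0.1,0,0,0]
    - [0.4,-0.4,1,-0.1,0,0,0]
    - [0.4,-0.4,1,-0.1,0,0,0]

```text
clock: 16.98
position: [0.3837, -0.1103, 0.2708]
tool_rot: [-3.141, 0.0, -0.335]
force: [-0.4, 0.0, 0.0]
grip_width: 0.0601
```

```bash
python3 - <<'E'
from h import *
s=telemetry.observe();print(s['clock'],s['position'],s['force'],s['qd'].round(3))
s=cams.grab_frame('scene');crop(s,250,150,120,100,6,'s13.png')
s=cams.grab_frame('top');crop(s,280,155,100,90,7,'t13.png')
E
```

```text
16.975 [ 0.38366412 -0.11032118  0.27084945] [-0.37954482  0.01207862  0.03547443] [-0.007  0.005 -0.003 -0.     0.001  0.     0.003]
```

View pics/s13.png

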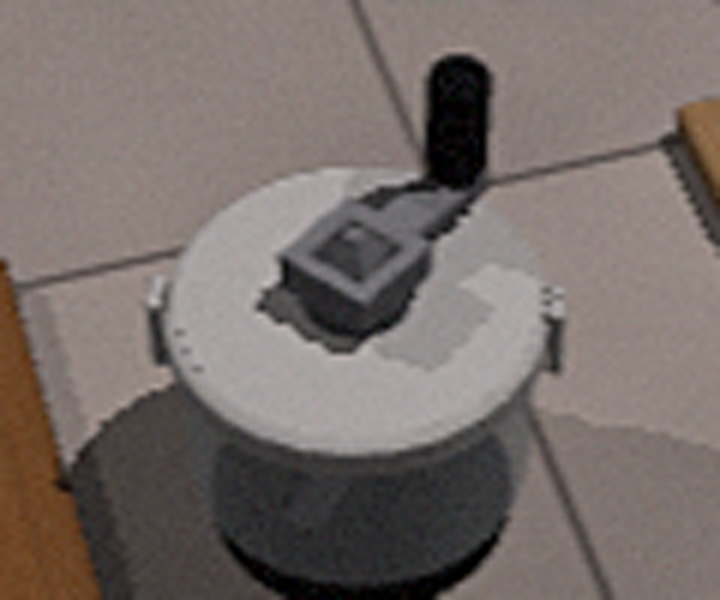

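View pics/t13.png

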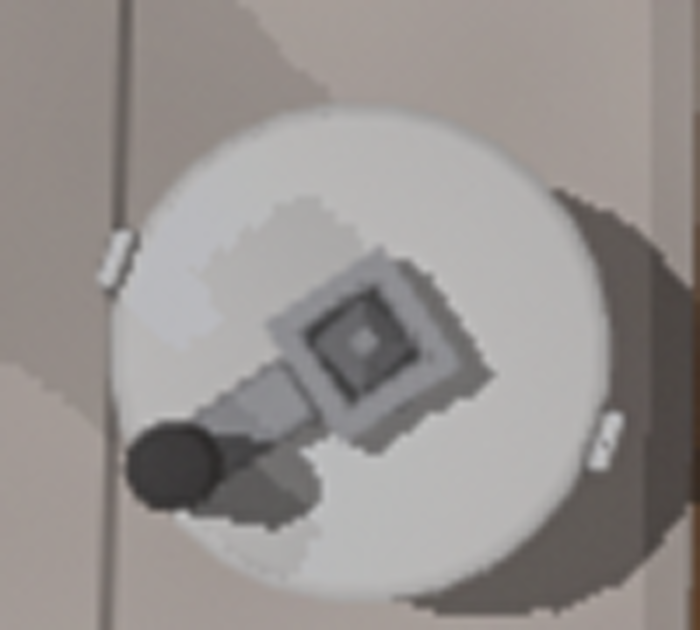

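In the final views the shaft is inside the hub hole, with its tip at top-crop (365,342) against a hub centre near (367,347). The crank is level on the collar and the arm is well clear.

```bash
python3 - <<'E'
from h import *
job.job_done();print(telemetry.observe()['clock'])
E
```

```text
the job is handed in; nothing more can be done
the job is handed in; nothing more can be done
```

The larger crank is fitted fully home on the chopper's shaft, wound clockwise a little over one full turn, and left sitting there. I handed the job in at about 17 s of the 61 s allowed; no verdict was reported.

**What I did:**
- I gripped the crank by its hub and lowered it onto the shaft until it met the collar, at the height predicted from picking it off the board. The seating push reached about 50 N at the wrist.
- I then let go, gripped the knob and carried it about 396° clockwise around a 60 mm circle. Wrist forces were about 16 N or less wherever I checked.
- After that I released and moved clear.

**Last checks:**
- **Seating:** both cameras show the crank level on the collar, with the shaft inside its hole and centred to about 1 mm.
- **Turn:** allowing for the play between crank and shaft, the shaft should have turned at least 6.5 rad. I worked this out from the knob's path and did not read the joint directly.
- **Arm:** it ended at rest, touching nothing, with wrist force near zero.

**Disagreement:** before fitting, the scene camera placed things about 1.7 mm lower in x than the top camera, and put the held hub about 5 mm behind the tool centre; the top camera put it within about 1.5 mm. The shaft met the hub without side force, so this was within the fit tolerance.

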